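# Swap the battery packs on the bench charger

## Robot

A 7-joint arm with a two-finger parallel gripper is mounted at the origin on the work surface. World frame = base frame: x ahead of the robot, y to its left, z up, the work surface at z = 0. Lengths are in mm, angles in degrees, forces in N, time in s.
With the tool pointing down it reaches from about 425 to 825 mm from the base axis. Payload 3.6 kg.
Tool frame: the origin (TCP) lies midway between the tips of the shut fingers; the grasp point (between the pads) lies behind it (arm.hold_point_z is the z of the grasp point in the tool frame, in mm); z points along the fingers, y is the direction in which the jaws open and shut (so a half turn about z gives the same grasp; the last joint's range is limited). The gripper opens to 93 mm and grips with 3 to 60 N. Pads are 15 mm wide; open, the fingers measure 128 mm over their backs; the gripper's body (75 mm by 188 mm) begins 65 mm behind the grasp point.
Start: joints at [62.08, 35.231, -0.722, 81.555, 0.464, 63.22, -2.315], TCP at [289.038, -582.167, 218.64] pointing down, gripper open.
Joint ranges: [-178.69, 178.69], [-17.37, 117.87], [-77.05, 75.6], [15.02, 138.74], [-78.02, 258.01], [0.78, 113.62], [-162.83, 162.83]. Speed limits (degrees/s): [159.86, 159.86, 180, 180, 180, 180, 180].

## Interface

Orientations are given as [roll, pitch, yaw] about the fixed x, y, z axes, in that order (R = Rz(yaw) Ry(pitch) Rx(roll)).
In Python, from plant import readout, eyes, arm gives the robot as it stands.
- The arm moves only by the tool step_arm, never from a script. Its argument "plan" is one flat list of numbers, 5 for each row, row after row: the shift along the tool's x, y, z in m, then the turn about the tool's z in degrees, then the finger opening in m, from 0 to 0.093. In form: [tx, ty, tz, turn, jaw, tx, ty, tz, turn, jaw, ...]. A call has 1 to 8 rows; each row is the pose to reach, as a shift and turn from the pose commanded when the call began, along the tool's axes at that moment; what a row does not reach only later rows make up. A row lasts 1/12 s, in which the tool goes at most 41.7 mm and 7.16 degrees, less where a joint would pass 70% of its speed; a pose out of reach is approached as far as the arm can. A call with a gripper value outside its range is refused whole. The fingers move at their own pace and stop on an object; "squeeze" is the grip in N (left out, the last holds). Time passes only in rows, so rows that repeat a pose let the fingers close. It gives the time, the measured TCP pose, the force and the opening at its end, in the units of the state.
- readout.state(): the state, without advancing time (a new reading comes with each control period).
- eyes.read_camera(name): name is "scene" or "top" or "wrist"; returns a dict with "image" (384x512x3 uint8, blue, green, red), "range_z" (384x512 float32, mm along the optical axis (not along the pixel's ray), 0 where there is no reading), "mtx" (3x3 intrinsics, pixels), "cam_to_world" (4x4, takes a point from camera to world coordinates). Camera axes: x right, y down, z forward; pixel columns grow to the right and rows downward; lengths in mm; the calibration is good to about 2 mm. A picture is of the moment at which its call begins.
- arm.hand_in(): hands the job in, once; it reports no verdict.
The state is a dict: "clock": time; "joint_pos": joint angles; "dq": joint speeds; "joint_efforts": joint torques, N m; "eef_pos": TCP position; "tool_rot": TCP orientation; "contact_force": force on the tool from outside, world axes, zero at the start; "wrist_torque": the same for the moment, N m; "gripper_width": opening from 0.0 (shut) to 1.0 (fully open).
Only numpy, scipy, OpenCV 4.12 (cv2) and the standard library are available. Lean on these libraries where they do the work, as an engineer would, in place of code of your own. Each camera call takes 0.05 s, during which the arm holds its last target. There are 200 camera calls.

## Task

Take the charged battery pack off the bench charger by pressing the catch so that it springs free, slide it out and set it down flat inside the shallow tray. Then slide the flat pack from the bench onto the charger rail, brass contacts first, until the catch clicks and holds it. Press and push gently, do not drop the packs and leave everything else where it lies.

Things in the scene. Friction and masses are not known exactly. Their poses are not given: they have to be found in the camera images.
- charger: Black bench charger, fixed, 210 mm long (x) x 84 wide. Origin: on the bench, below the middle of the charged pack as seated. Packs slide on along +x. Floor top at z 10, from x -110; x -110 to -15 is an open apron. A pack with its middle at x -75 or less is clear of the lips: lift off or set down there. Never wedge a pack in it with over 100 N
- end_block: Black block at the far end of the charger, x 52 to 100 mm in its frame, 36 high; same origin and axes as the charger. Its face is the rigid stop, 2 mm past where a pack clicks home. It can take a push of 30 N
- rail_mouth (a point): Start of the rail, on the charger's floor: x -15, z 10 mm in its frame, same axes. From here 65 mm of channel towards +x: 68 wide between side walls; two aluminium lips, undersides 9.5 over the floor, tops 13.5 over it, 55 apart, hold the pack's foot down. Low flares before it widen the entry to about 80 mm at x -34
- ejector (a joint): Sprung steel ejector in the end block, m: 0 with the charged pack home, -0.026 fully out. It meets a pack with its middle at x -26 and pushes it back with 2.5 N, rising to 5 N at home. In the last 24 mm the nose must also push the catch tooth down (2 to 4 N more). About 10 N along the rail takes it home. Let go before the click, the pack is pushed back out
- catch_top (a point): Middle of the top of the catch button: grey ribbed rectangle 26 (x) x 36 (y) mm on the charger's end block, 46 above the bench, at x 76 in the charger's frame, axes as the charger
- catch (a joint): How far the catch button and its tooth are pressed down, m: 0 up, 0.008 fully down (hard end). 2 N to start, 4 to 8 N to hold down. From 0.006 down it frees the pack, which the ejector pushes 26 mm towards -x. Sprung; rises into a slot under the pack at home (the click). It can take 30 N
- pack_charged_mid (a point): Middle (half-way up, 28 mm above the underside) of the charged pack, which starts seated on the charger. Both packs are alike: 0.3 to 0.55 kg, black foot 64 wide (y) x 8 mm high, x -50 to 50, on it a grey body 50 wide x 48 high, x -50 to 40; 56 tall in all. Own x points to the end with two brass contacts, which goes in first. On the charger the lips hide the lowest 14: grip high
- pack_flat_mid (a point): Middle (half-way up, 28 mm above the underside) of the flat (empty) pack, like the charged one, standing on the open bench to one side of the charger. Own x points to the end that goes in first. Its foot's front (the nose the catch holds) stands out up to 8 mm more or less than the other's, which is not measured: it clicks home with its middle somewhere at x -8 to +8 mm in the charger's frame. Feel for it
- pack_charged: The charged pack; origin at the centre of its underside, axes as its middle
- pack_flat: The flat pack; origin at the centre of its underside, axes as its middle
- tray_in (a point): Centre of the inner floor of a fixed shallow aluminium tray, outside 180 (x) x 140 (y) x 20 mm high, walls 4 thick, inner floor 4 above the bench. It stands to the other side of the charger
- wire_brush: Bystander, to be left alone: wooden-handled brush about 150 mm long, lying . Sizes in mm; origin at its underside
- offcut: Bystander, to be left alone: flat steel offcut 70 x 45 x 8 . Sizes in mm; origin at its underside
- grinding_disc: Bystander, to be left alone: black grinding disc, 115 across, 6 thick, lying flat . Sizes in mm; origin at its underside
- spray_can: Bystander, to be left alone: plain steel can 60 across, 150 tall, standing . Sizes in mm; origin at its underside
- spanner: Bystander, to be left alone: steel spanner, lying . Sizes in mm; origin at its underside
- square_tube: Bystander, to be left alone: dark square steel tube 100 x 30 x 30, lying . Sizes in mm; origin at its underside
- flange_nut: Bystander, to be left alone: steel ring nut 38 across, 14 tall . Sizes in mm; origin at its underside
There are look-alikes about, which are no part of the job. Leave any blue or brown look-alike of the pack_charged alone.

How it is judged (in metres and radians):
On the way, in this order (a step that is already met when the one before it is completed fails the run):
1. the catch has been pressed and the charged pack has sprung back along the rail (x of pack_charged_mid in the frame of charger below -0.018 m), for 0.05 s.
2. the charged pack lies flat in the tray, let go (x of pack_charged_mid in the frame of tray_in between -0.05 and 0.05 m and y of pack_charged_mid in the frame of tray_in between -0.05 and 0.05 m and z of pack_charged_mid in the frame of tray_in between 0.022 and 0.034 m and angle between pack_charged_mid's own z axis and vertical below 0.1 rad and linear speed of pack_charged below 0.02 m/s and contact force between the fingers and pack_charged below 0.05 N), for 0.2 s.
3. the flat pack is home on the rail with the catch up (x of pack_flat_mid in the frame of charger between -0.012 and 0.012 m and y of pack_flat_mid in the frame of charger between -0.004 and 0.004 m and z of pack_flat_mid in the frame of charger between 0.034 and 0.043 m and angle between the x axis of pack_flat_mid and the x axis of charger, either way round below 0.06 rad and angle between pack_flat_mid's own z axis and vertical below 0.06 rad and value of joint catch below 0.002 m), for 0.2 s.
At the end, for the whole second after the job is handed in: The charged pack rests flat on the tray floor, its middle within 50 mm of the tray centre each way. The flat pack is home: catch up (under 2 mm) and holding it, its middle within 12 mm of the charger origin along the rail, 4 mm across, 0.06 rad. Both at rest (all of step 3 and x of pack_charged_mid in the frame of tray_in between -0.05 and 0.05 m and y of pack_charged_mid in the frame of tray_in between -0.05 and 0.05 m and z of pack_charged_mid in the frame of tray_in between 0.022 and 0.034 m and angle between pack_charged_mid's own z axis and vertical below 0.1 rad and linear speed of each of pack_charged, pack_flat below 0.02 m/s); the robot touches nothing.
It fails at once if the robot presses the catch or charger with more than 30 N (contact force between any of the arm, the fingers and charger above 30 N).
It fails at once if a pack is rammed against the charger's end block with more than 30 N (contact force between any of pack_flat, pack_charged and end_block above 30 N).
It fails at once if a pack is wedged in or yanked from the charger with more than 100 N (contact force between any of pack_flat, pack_charged and charger above 100 N).
It fails at once if a pack dropped: faster than 0.7 m/s while not held ((linear speed of pack_flat above 0.7 m/s and contact force between the fingers and pack_flat below 0.1 N) or (linear speed of pack_charged above 0.7 m/s and contact force between the fingers and pack_charged below 0.1 N)).
It fails at once if a bystander moved more than 30 mm (distance of any of wire_brush, offcut, grinding_disc, spray_can, spanner, square_tube, flange_nut from where it was at the start of the episode above 0.03 m).
It also fails if it takes over 72 s, if anything falls off the work surface, if the arm or the gripper's body presses on something with over 40 N, if the wrist force passes 120 N, or if a joint passes its speed limit or range.

## Working session

There is one attempt and no reset: what is moved stays moved. The work goes in short steps, Python scripts to look and compute and a tool call to move; the robot and the scene stay as the last step left them, time stands still between calls to the robot, and variables do not carry over. Pictures are saved under pics/ and viewed, about 8 in all and at most 12, crops included, and the job is handed in when it is done.

Besides the shell and the picture viewer there is one more tool, called after "Emit:" as name(argument=value, ...), one argument or row to a line, values as JSON. step_arm: Moves the arm, as the interface text tells. Its arguments: {"type":"object","properties":{"plan":{"type":"array","items":{"type":"number"}},"squeeze":{"type":"number"}},"required":["plan"]}

```bash
mkdir -p pics; python3 - <<'E'
from plant import readout, eyes, arm
import cv2,numpy as np,pickle
print(readout.state(), arm.hold_point_z)
for n in ("scene","top"):
    d=eyes.read_camera(n); pickle.dump(d,open(f"{n}.pkl","wb"))
    cv2.imwrite(f"pics/{n}.png",cv2.resize(d["image"],(800,600),interpolation=cv2.INTER_CUBIC))
    print(n,d["mtx"],d["cam_to_world"])
E
```

```text
{'clock': 0.0, 'joint_pos': array([62.07950028, 35.28882019, -0.72350422, 81.64106772,  0.46703591,
       63.21838406, -2.31426625]), 'dq': array([ 0.01633253,  0.05012294,  0.05732445, -0.02715365,  0.00397354,
       -0.0113624 ,  0.05170739]), 'joint_efforts': array([-1.99481178e-04, -4.58933866e+01,  2.09142342e-01, -1.65743673e+01,
       -6.10072841e-02,  2.04150769e-02,  2.13174785e-04]), 'eef_pos': array([ 288.68440991, -581.4945002 ,  217.48749245]), 'tool_rot': array([-1.79854712e+02,  4.31156153e-03,  2.64083149e+01]), 'contact_force': array([-0.2833212 ,  0.18073719,  0.67331271]), 'wrist_torque': array([-0.00637619,  0.00458284,  0.01935373]), 'gripper_width': 1.0000583005595} -18.8
scene [[447.65712187   0.         252.85257719]
 [  0.         447.65712187 186.72333596]
 [  0.           0.           1.        ]] [[ 1.78257395e-01  5.71281721e-01 -8.01162590e-01  1.50635232e+03]
 [ 9.83711046e-01 -1.22636746e-01  1.31426053e-01 -1.72395721e+02]
 [-2.31706713e-02 -8.11540155e-01 -5.83837046e-01  7.46685657e+02]
 [ 0.00000000e+00  0.00000000e+00  0.00000000e+00  1.00000000e+00]]
top [[397.26324669   0.         259.87569112]
 [  0.         397.26324669 195.44784801]
 [  0.           0.           1.        ]] [[-1.63420483e-02 -9.98557070e-01  5.11538353e-02  5.02284479e+02]
 [-9.99498440e-01  1.77025960e-02  2.62580609e-02 -4.66154201e+01]
 [-2.71257281e-02 -5.06990681e-02 -9.98345531e-01  1.03598833e+03]
 [ 0.00000000e+00  0.00000000e+00  0.00000000e+00  1.00000000e+00]]
```

View pics/top.png

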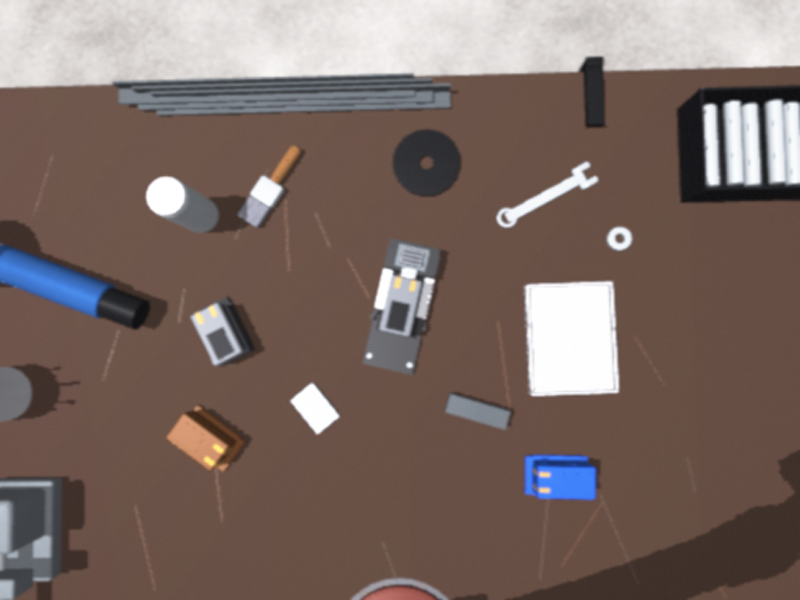

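View pics/scene.png

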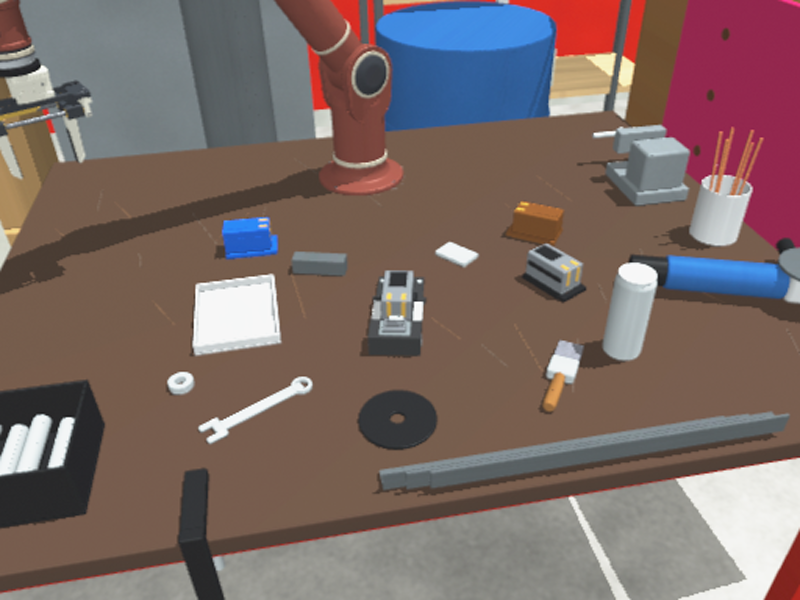

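Top view (800x600): charger spans (412,245) to (392,372), with its catch at (412,256) and the charged pack at (400,305). The flat pack is at (220,332) with its contacts up-left, and the tray is at (572,338). The blue (560,478) and brown (205,440) ones are look-alikes. Next I'll measure these from depth.

```bash
cat > h.py <<'E'
import cv2,numpy as np
def cloud(d):
    z=d["range_z"]; v,u=np.indices(z.shape); K=d["mtx"]
    p=np.stack([(u-K[0,2])*z/K[0,0],(v-K[1,2])*z/K[1,1],z,np.ones_like(z)],-1)
    P=(p@d["cam_to_world"].T)[...,:3]; P[z==0]=np.nan
    return P
def rect(P,m):
    q=P[m][:,:2].astype(np.float32); r=cv2.minAreaRect(q)
    return len(q),np.round(r[0],1),np.round(r[1],1),round(r[2],1),"med z %.1f"%np.median(P[m][:,2])
def win(P,x0,x1,y0,y1,z0,z1): # picture-pixel window (800x600), world z band
    v,u=np.indices(P.shape[:2]); u=u/.64; v=v/.64
    return (u>x0)&(u<x1)&(v>y0)&(v<y1)&(P[...,2]>z0)&(P[...,2]<z1)
E
python3 - <<'E'
from h import *
import pickle
d=pickle.load(open("top.pkl","rb")); P=cloud(d)
for n,w in dict(table=(440,500,300,330,-20,20),charged=(360,450,260,350,59,75),button=(380,450,235,275,42,54),block=(380,450,235,275,28,50),charger=(350,450,230,385,5,50),flat=(180,270,290,375,48,65),flatfoot=(180,270,290,375,4,65),tray=(510,635,270,405,12,30),tube=(440,520,385,435,20,40),offcut=(285,345,375,440,4,15)).items():
    print(n,*rect(P,win(P,*w)))
# brass contacts
hsv=cv2.cvtColor(d["image"],cv2.COLOR_BGR2HSV)
b=(abs(hsv[...,0].astype(int)-22)<8)&(hsv[...,1]>120)&(hsv[...,2]>120)
for n,w in dict(charged=(360,450,260,350,30,75),flat=(180,270,290,375,20,75)).items():
    m=win(P,*w)&b; print(n,m.sum(),P[m].mean(0).round(1))
E
```

```text
table 719 [ 536.6 -125. ] [96.8 47.2] 89.1 med z -1.3
charged 744 [553.2 -10.3] [49.8 90.4] 76.2 med z 64.9
button 133 [631.  -29.4] [35.5 25.3] 75.2 med z 44.8
block 630 [629.3 -28.8] [83.8 53.2] 76.0 med z 36.1
charger 1948 [549.6  -9.9] [ 91.9 229.4] 74.4 med z 19.0
flat 733 [513.7 284.8] [91.1 50.8] 26.4 med z 55.1
flatfoot 1055 [516.  293.3] [109.   94.6] 15.7 med z 54.0
tray 464 [ 497.  -287.2] [180.3 141. ] 0.9 med z 17.7
tube 490 [ 381.8 -130.3] [99.7 30.2] 72.8 med z 28.4
offcut 457 [386.3 150.5] [84.8 70.3] 38.4 med z 7.1
charged 0 [nan nan nan]
flat 0 [nan nan nan]<stdin>:10: RuntimeWarning: Mean of empty slice.
  ret = um.true_divide(
```

```bash
cat >> h.py <<'E'
O=np.array([557.7,-11.4]); YAW=-13.8
def ch(x,y=0):
    a=np.radians(YAW); return O+np.array([x*np.cos(a)-y*np.sin(a),x*np.sin(a)+y*np.cos(a)])
def inch(p):
    a=np.radians(YAW); d=np.array(p[:2])-O; return np.array([d[0]*np.cos(a)+d[1]*np.sin(a),-d[0]*np.sin(a)+d[1]*np.cos(a)])
def go(*targets):  # (x,y,z,yaw) -> tool shifts m / deg
    from plant import readout
    s=readout.state(); p=s["eef_pos"]; w=s["tool_rot"][2]; a=np.radians(w); c,n=np.cos(a),np.sin(a)
    print("t %.2f"%s["clock"],"pos",p.round(1),"rot",s["tool_rot"].round(2),"F",s["contact_force"].round(1),"ch",inch(p).round(1),"w",round(s["gripper_width"]*93,1))
    for x,y,z,yaw in targets:
        dx,dy,dz=x-p[0],y-p[1],z-p[2]
        print(np.round([(dx*c+dy*n)/1e3,(dx*n-dy*c)/1e3,-dz/1e3,(w-yaw+90)%180-90],4).tolist())
E
python3 - <<'E'
from h import *
go((*ch(76),120,YAW),(*ch(76),50,YAW))
E
```

```text
t 0.10 pos [ 288.7 -581.6  217.6] rot [-179.87    0.     26.4 ] F [ 0.2 -0.4 -0.8] ch [-125.2 -617.9] w 93.0
[0.5525, -0.342, 0.0976, 40.203]
[0.5525, -0.342, 0.1676, 40.203]
```

Emit:
step_arm(
  plan=[0.2763,-0.171,0.02,40.2,0.0,0.2763,-0.171,0.02,40.2,0.0,0.2763,-0.171,0.02,40.2,0.0,0.2763,-0.171,0.02,40.2,0.0,0.2763,-0.171,0.02,40.2,0.0,0.2763,-0.171,0.02,40.2,0.0,0.2763,-0.171,0.02,40.2,0.0,0.2763,-0.171,0.02,40.2,0.0],
)

```text
clock: 0.77
eef_pos: [462.0, -302.2, 198.1]
tool_rot: [-179.9, 0.0, -13.6]
contact_force: [0.9, 0.3, 0.1]
gripper_width: 0.476
```

```bash
python3 - <<'E'
from h import *
go((*ch(76),120,YAW))
E
```

```text
t 0.77 pos [ 462.  -302.2  198.1] rot [-1.799e+02  4.000e-02 -1.363e+01] F [0.9 0.3 0.1] ch [ -23.6 -305.3] w 44.3
[0.1005, -0.305, 0.0781, 0.1739]
```

Emit:
step_arm(
  plan=[0.1,-0.305,0.078,0,0.0,0.1,-0.305,0.078,0,0.0,0.1,-0.305,0.078,0,0.0,0.1,-0.305,0.078,0,0.0,0.1,-0.305,0.078,0,0.0,0.1,-0.305,0.078,0,0.0,0.1,-0.305,0.078,0,0.0,0.1,-0.305,0.078,0,0.0],
)

```text
clock: 1.43
eef_pos: [630.9, -31.0, 119.6]
tool_rot: [-180.0, 0.1, -13.7]
contact_force: [-0.2, 0.4, 0.5]
gripper_width: 0.007
```

Emit:
step_arm(
  plan=[0.1,-0.305,0.078,0,0.0,0,0,0,0,0.0],
)

```text
clock: 1.6
eef_pos: [634.1, -6.3, 111.4]
tool_rot: [-179.0, 0.6, -11.9]
contact_force: [0.1, 4.9, -1.2]
gripper_width: 0.003
```

```bash
python3 - <<'E'
from h import *
from plant import eyes
import pickle
d=eyes.read_camera("wrist"); pickle.dump(d,open("w1.pkl","wb"))
cv2.imwrite("pics/w1.png",d["image"])
go((*ch(76),120,YAW),(*ch(76),52,YAW))
d=eyes.read_camera("wrist"); pickle.dump(d,open("w1.pkl","wb"));go()
P=cloud(d)
for z0,z1 in((42,52),(28,41),(58,75)):
    print(rect(P,(P[...,2]>z0)&(P[...,2]<z1)&(np.hypot(P[...,0]-600,P[...,1]+20)<130)))
E
```

```text
t 1.65 pos [627.1 -29.7 116.4] rot [179.93   0.59 -13.17] F [-4.9 -8.6  1.3] ch [71.8 -1.2] w 0.4
[0.0042, -0.0012, -0.0036, 0.6342]
[0.0042, -0.0012, 0.0644, 0.6342]
t 1.70 pos [628.2 -35.7 118.4] rot [179.72   0.29 -13.77] F [-0.4 -2.6  0.8] ch [74.2 -6.8] w 0.9
(1481, array([632.7, -32.6]), array([35.6, 26.3]), 75.7, 'med z 46.5')
(4708, array([625.8, -30.7]), array([84.2, 63. ]), 76.1, 'med z 36.7')
(230, array([527.3,  -7.1]), array([ 7.4, 33.8]), 76.6, 'med z 67.0')
```

View pics/w1.png

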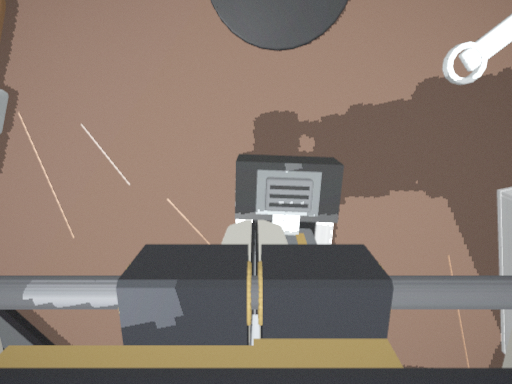

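Wrist view: the button is at (289,193), in front of the shut fingers. The arm was still settling, so I'll let it rest and take the numbers once more.

Emit:
step_arm(
  plan=[0,0,0,0,0.0,0,0,0,0,0.0,0,0,0,0,0.0],
)

```text
clock: 1.95
eef_pos: [630.4, -33.0, 120.7]
tool_rot: [-179.9, 0.0, -13.8]
contact_force: [0.9, 0.6, -0.5]
gripper_width: 0.002
```

```bash
python3 - <<'E'
from h import *
from plant import eyes
import pickle
d=eyes.read_camera("wrist"); pickle.dump(d,open("w1.pkl","wb"))
P=cloud(d)
for z0,z1 in((42,52),(28,41)):
    print(rect(P,(P[...,2]>z0)&(P[...,2]<z1)&(np.hypot(P[...,0]-600,P[...,1]+20)<130)))
go((*ch(76),50,YAW),(*ch(76),41,YAW))
E
```

```text
(1386, array([633. , -32.3]), array([35.5, 26.5]), 76.0, 'med z 46.5')
(4468, array([626.1, -30.8]), array([84.2, 62.1]), 76.1, 'med z 36.7')
t 2.00 pos [630.4 -33.  120.7] rot [-179.94   -0.    -13.76] F [-0.4  0.3 -0.1] ch [75.8 -3.7] w 0.5
[0.0002, -0.0037, 0.0707, 0.0408]
[0.0002, -0.0037, 0.0797, 0.0408]
```

Emit:
step_arm(
  plan=[0.001,-0.002,0.03,0,0.0,0.001,-0.002,0.055,0,0.0,0.001,-0.002,0.068,0,0.0,0.001,-0.002,0.072,0,0.0,0.001,-0.002,0.075,0,0.0,0.001,-0.002,0.077,0,0.0,0.001,-0.002,0.079,0,0.0,0.001,-0.002,0.08,0,0.0],
)

```text
clock: 2.67
eef_pos: [632.6, -32.0, 42.0]
tool_rot: [-180.0, -0.1, -13.8]
contact_force: [-1.5, 1.4, 4.7]
gripper_width: 0.001
```

Emit:
step_arm(
  plan=[0,0,0.001,0,0.0,0,0,0.0015,0,0.0,0,0,0.0015,0,0.0],
)

```text
clock: 2.92
eef_pos: [632.7, -31.9, 39.7]
tool_rot: [-180.0, -0.1, -13.8]
contact_force: [-0.6, -0.2, 4.4]
gripper_width: 0.007
```

```bash
python3 - <<'E'
from h import *
from plant import eyes
P=cloud(eyes.read_camera("top"))
print(*rect(P,win(P,360,450,260,370,59,75)))
go()
E
```

```text
0 [0. 0.] [0. 0.] 0.0 med z nan
t 2.97 pos [632.6 -32.   39.7] rot [-1.7996e+02 -1.1000e-01 -1.3790e+01] F [0.4 0.2 3.8] ch [77.7 -2.1] w 0.7
  return _methods._mean(a, axis=axis, dtype=dtype,
  ret = ret.dtype.type(ret / rcount)
```

Emit:
step_arm(
  plan=[0,0,-0.02,0,0.0,0,0,-0.06,0,0.093,-0.03,0,-0.09,0,0.093,-0.07,0,-0.1,0,0.093,-0.11,0,-0.1,0,0.093,-0.14,0,-0.1,0,0.093,-0.16,0,-0.1,0,0.093,-0.16,0,-0.1,0,0.093],
)

```text
clock: 3.63
eef_pos: [471.2, 7.1, 138.8]
tool_rot: [180.0, 0.3, -13.7]
contact_force: [-0.6, -0.4, -0.4]
gripper_width: 0.455
```

Emit:
step_arm(
  plan=[0,0,0,0,0.093,0,0,0,0,0.093,0,0,0,0,0.093],
)

```text
clock: 3.88
eef_pos: [478.2, 5.6, 139.1]
tool_rot: [180.0, -0.1, -13.8]
contact_force: [-0.6, 0.4, 0.0]
gripper_width: 0.67
```

```bash
python3 - <<'E'
from h import *
from plant import eyes
d=eyes.read_camera("wrist");P=cloud(d)
cv2.imwrite("pics/w2.png",d["image"])
print(*rect(P,(P[...,2]>60)&(P[...,2]<75)&(np.hypot(P[...,0]-545,P[...,1])<110)))
print(*rect(P,(P[...,2]>42)&(P[...,2]<52)&(np.hypot(P[...,0]-632,P[...,1]+30)<25)))
go()
E
```

```text
7855 [529.   -6.9] [50.1 90.1] 76.2 med z 66.7
158 [620.4 -29.4] [35.1  1.8] 76.3 med z 45.0
t 3.93 pos [478.    5.6 139. ] rot [ 1.7999e+02 -8.0000e-02 -1.3840e+01] F [ 0.5  0.1 -0.4] ch [-81.5  -2.5] w 66.4
```

View pics/w2.png

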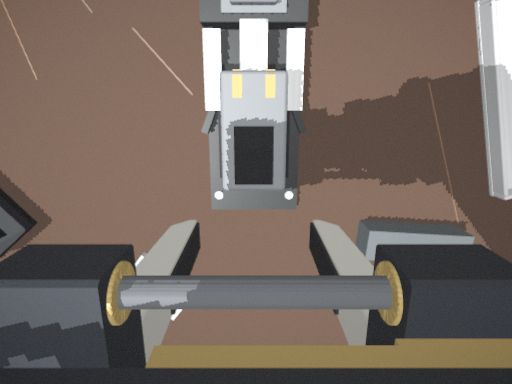

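Pack sprung back, with its contacts at (238,85) and (270,85), centred between the fingers. Grip it.

Emit:
step_arm(
  plan=[0.025,0,0.0,0,0.093,0.0525,0,0.01,0,0.093,0.0525,0,0.04,0,0.093,0.0525,0,0.075,0,0.093,0.0525,0,0.1,0,0.093,0.0525,0,0.106,0,0.093,0.0525,0,0.106,0,0.093,0.0525,0,0.106,0,0.093],
)

```text
clock: 4.6
eef_pos: [528.4, -6.8, 33.6]
tool_rot: [-180.0, -0.1, -13.8]
contact_force: [-0.0, -0.1, 0.2]
gripper_width: 1.002
```

Emit:
step_arm(
  plan=[0,0,0,0,0.048,0,0,0,0,0.04,0,0,0,0,0.04,0,0,0,0,0.04,0,0,0,0,0.04,0,0,0,0,0.04,0,0,0,0,0.04,0,0,0,0,0.04],
  squeeze=20,
)

```text
clock: 5.27
eef_pos: [527.4, -6.3, 33.3]
tool_rot: [-180.0, -0.0, -13.8]
contact_force: [0.0, 0.1, 1.2]
gripper_width: 0.536
```

```bash
python3 -c "
from h import *
go((*ch(-81),33,YAW))"
```

```text
t 5.27 pos [527.4  -6.3  33.3] rot [-1.7998e+02 -1.0000e-02 -1.3790e+01] F [0.  0.1 1.2] ch [-30.6  -2.2] w 49.9
[-0.0504, -0.0022, 0.0003, 0.01]
```

Emit:
step_arm(
  plan=[-0.004,0,0,0,0.04,-0.012,0,0,0,0.04,-0.022,0,0,0,0.04,-0.032,0,0,0,0.04,-0.042,0,0,0,0.04,-0.05,0,0,0,0.04,-0.056,0,0,0,0.04,-0.056,0,0,0,0.04],
)

```text
clock: 5.93
eef_pos: [471.0, 7.4, 33.3]
tool_rot: [180.0, 0.1, -13.8]
contact_force: [-2.7, 1.0, 3.7]
gripper_width: 0.536
```

Emit:
step_arm(
  plan=[0,0,0,0,0.04,0,0,-0.005,0,0.04,0,0,-0.02,0,0.04,0,0,-0.045,0,0.04,0,0,-0.07,0,0.04,0,0,-0.08,0,0.04,0,0,-0.08,0,0.04],
)

```text
clock: 6.52
eef_pos: [474.3, 6.7, 114.9]
tool_rot: [-179.9, -0.2, -13.8]
contact_force: [0.2, 0.9, -5.4]
gripper_width: 0.536
```

```bash
python3 -c "
from h import *
c=np.array([497,-287.2])
b=c-5*np.array([.971,-.2385])
go((*b,113,YAW),(*b,29,YAW))"
```

```text
t 6.52 pos [474.3   6.7 114.9] rot [-179.94   -0.22  -13.81] F [ 0.2  0.9 -5.4] ch [-85.3  -2.3] w 49.8
[0.0872, 0.28, 0.0019, -0.0071]
[0.0872, 0.28, 0.0859, -0.0071]
```

Emit:
step_arm(
  plan=[0.005,0.015,0,0,0.04,0.017,0.055,0,0,0.04,0.028,0.09,0,0,0.04,0.04,0.13,0,0,0.04,0.051,0.165,0,0,0.04,0.063,0.2,0,0,0.04,0.073,0.235,0,0,0.04,0.082,0.262,0,0,0.04],
)

```text
clock: 7.18
eef_pos: [488.0, -270.6, 111.2]
tool_rot: [179.9, 0.2, -14.0]
contact_force: [0.6, -0.8, -4.8]
gripper_width: 0.538
```

Emit:
step_arm(
  plan=[0.005,0.016,0,0,0.04,0.005,0.018,0,0,0.04,0.005,0.018,0.015,0,0.04,0.005,0.018,0.035,0,0.04,0.005,0.018,0.055,0,0.04,0.005,0.018,0.067,0,0.04,0.005,0.018,0.074,0,0.04,0.005,0.018,0.074,0,0.04],
)

```text
clock: 7.85
eef_pos: [488.9, -283.7, 36.4]
tool_rot: [-179.9, 0.4, -13.7]
contact_force: [-0.3, 0.1, -4.3]
gripper_width: 0.534
```

```bash
python3 - <<'E'
from h import *
go((497-4.9,-287.2+1.2,28,YAW))
E
```

```text
t 7.85 pos [ 488.9 -283.7   36.4] rot [-179.86    0.36  -13.74] F [-0.3  0.1 -4.3] ch [  -1.9 -280.8] w 49.7
[0.0037, 0.0015, 0.0084, 0.0624]
```

Emit:
step_arm(
  plan=[0.003,0.001,0.002,0,0.04,0.003,0.001,0.005,0,0.04,0.003,0.001,0.0075,0,0.04,0.003,0.001,0.009,0,0.04,0.003,0.001,0.0095,0,0.04,0.003,0.001,0.0095,0,0.04],
)

```text
clock: 8.35
eef_pos: [493.4, -287.4, 29.8]
tool_rot: [-180.0, -0.0, -13.8]
contact_force: [-0.3, -0.2, -4.2]
gripper_width: 0.536
```

Emit:
step_arm(
  plan=[0,0,0.001,0,0.04,0,0,0.002,0,0.04,0,0,0.0028,0,0.04,0,0,0.0028,0,0.04],
)

```text
clock: 8.68
eef_pos: [493.6, -287.5, 27.4]
tool_rot: [-180.0, -0.0, -13.8]
contact_force: [-0.8, 0.8, -0.2]
gripper_width: 0.533
```

Emit:
step_arm(
  plan=[0,0,0,0,0.06,0,0,0,0,0.07,0,0,0,0,0.08,0,0,0,0,0.08,0,0,-0.01,0,0.08,0,0,-0.04,0,0.08,0,0,-0.08,0,0.08,0,0,-0.12,0,0.08],
)

```text
clock: 9.35
eef_pos: [492.7, -287.1, 148.2]
tool_rot: [-180.0, 0.1, -13.8]
contact_force: [1.3, -0.2, 0.3]
gripper_width: 0.864
```

```bash
python3 - <<'E'
from h import *
a=np.radians(26.4); m=np.array([513.7,284.8])
go((*m,160,26.4),((493+513.7)/2,0,160,26.4))
E
```

```text
t 9.35 pos [ 492.7 -287.1  148.2] rot [-1.7997e+02  1.1000e-01 -1.3800e+01] F [ 1.3 -0.2  0.3] ch [   2.6 -283.3] w 80.4
[-0.116, -0.5604, -0.0118, -40.2008]
[-0.0581, -0.2814, -0.0118, -40.2008]
```

Emit:
step_arm(
  plan=[-0.008,-0.036,-0.012,-5,0.093,-0.016,-0.073,-0.012,-10,0.093,-0.024,-0.11,-0.012,-15,0.093,-0.032,-0.147,-0.012,-20,0.093,-0.04,-0.184,-0.012,-25,0.093,-0.048,-0.221,-0.012,-30,0.093,-0.055,-0.256,-0.012,-35,0.093,-0.058,-0.281,-0.012,-40.2,0.093],
)

```text
clock: 10.02
eef_pos: [503.7, 3.4, 159.9]
tool_rot: [-179.9, -0.1, 26.9]
contact_force: [0.0, 0.3, 0.4]
gripper_width: 1.0
```

```bash
python3 - <<'E'
from h import *
from plant import eyes
d=eyes.read_camera("top");P=cloud(d)
print(*rect(P,win(P,500,640,260,420,50,75)))
go((464,260,160,26.4))
E
```

```text
773 [ 493.7 -285.4] [51.4 90.3] 75.7 med z 58.6
t 10.07 pos [504.7   9.1 160. ] rot [-179.76   -0.28   27.5 ] F [-0.6  3.2 -0.2] ch [-56.4   7.3] w 93.1
[0.0797, -0.2413, 0.0, 1.0964]
```

Charged pack is flat in the tray (top z ≈ 60, about centred). Now to the flat pack.

Emit:
step_arm(
  plan=[0.012,-0.036,0,0,0.093,0.024,-0.073,0,0,0.093,0.036,-0.11,0,0,0.093,0.048,-0.147,0,0,0.093,0.06,-0.184,0,0,0.093,0.071,-0.215,0,0,0.093,0.079,-0.238,0,0,0.093,0.079,-0.239,0,0,0.093],
)

```text
clock: 10.73
eef_pos: [467.0, 255.7, 159.8]
tool_rot: [-179.7, -0.2, 26.9]
contact_force: [-0.6, 0.2, 0.6]
gripper_width: 0.997
```

Emit:
step_arm(
  plan=[0,0,0,0,0.093,0,0,0,0,0.093,0,0,0,0,0.093],
)

```text
clock: 10.98
eef_pos: [469.2, 246.3, 159.1]
tool_rot: [179.9, 0.0, 26.2]
contact_force: [-0.2, -0.6, -0.1]
gripper_width: 0.999
```

```bash
python3 - <<'E'
from h import *
from plant import eyes
d=eyes.read_camera("wrist");P=cloud(d)
cv2.imwrite("pics/w3.png",d["image"])
r=np.hypot(P[...,0]-514,P[...,1]-285)
print(*rect(P,(P[...,2]>50)&(P[...,2]<65)&(r<70)))
print("foot",*rect(P,(P[...,2]>4)&(P[...,2]<65)&(r<85)))
go((513.7,284.8,160,26.4))
E
```

```text
6341 [515.2 282.8] [89.8 49.9] 26.6 med z 56.6
foot 7318 [519.6 284.9] [100.8  64.1] 26.2 med z 56.5
t 11.03 pos [469.2 246.3 159.1] rot [1.7993e+02 1.0000e-02 2.6200e+01] F [0.1 0.6 0.6] ch [-147.4  229.2] w 92.7
[0.0569, -0.0149, -0.0009, -0.1985]
```

View pics/w3.png

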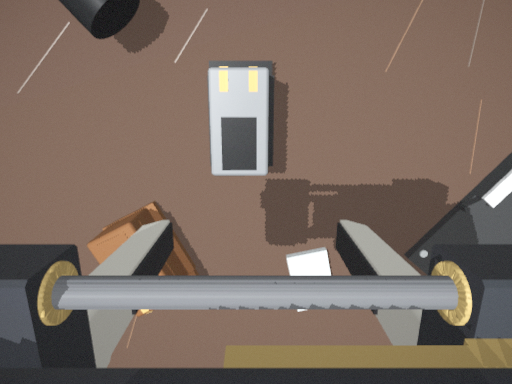

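The flat pack sits at (239,120), contacts facing forward (222–252,80). Grip it.

Emit:
step_arm(
  plan=[0.03,-0.007,0,-0.2,0.093,0.0574,-0.0124,0.01,-0.2,0.093,0.0574,-0.0124,0.045,-0.2,0.093,0.0574,-0.0124,0.08,-0.2,0.093,0.0574,-0.0124,0.115,-0.2,0.093,0.0574,-0.0124,0.132,-0.2,0.093,0.0574,-0.0124,0.139,-0.2,0.093,0.0574,-0.0124,0.139,-0.2,0.093],
)

```text
clock: 11.7
eef_pos: [514.0, 283.2, 18.3]
tool_rot: [180.0, 0.2, 26.5]
contact_force: [-0.9, 0.5, -0.2]
gripper_width: 0.999
```

Emit:
step_arm(
  plan=[0,0,0,0,0.06,0,0,0,0,0.04,0,0,0,0,0.04,0,0,0,0,0.04,0,0,0,0,0.04,0,0,0,0,0.04,0,0,0,0,0.04,0,0,0,0,0.04],
  squeeze=35,
)

```text
clock: 12.37
eef_pos: [514.9, 284.8, 20.3]
tool_rot: [180.0, -0.0, 26.6]
contact_force: [0.1, 0.7, 2.1]
gripper_width: 0.537
```

```bash
sed -i 's/^O=.*/O=np.array([559.2,-14.1]); YAW=-13.8/' h.py; python3 - <<'E'
from h import *
go((*ch(-90),115,YAW))
E
```

```text
t 12.37 pos [514.9 284.8  20.3] rot [ 1.7996e+02 -4.0000e-02  2.6590e+01] F [0.1 0.7 2.1] ch [-114.3  279.7] w 49.9
[-0.1627, 0.2287, -0.0947, 40.3917]
```

Emit:
step_arm(
  plan=[0,0,-0.01,0,0.04,0,0,-0.035,0,0.04,0,0,-0.065,0,0.04,-0.012,0.016,-0.085,4,0.04,-0.03,0.042,-0.095,9,0.04,-0.05,0.07,-0.095,14.5,0.04,-0.07,0.098,-0.095,20,0.04,-0.09,0.126,-0.095,25.5,0.04],
)

```text
clock: 13.03
eef_pos: [489.3, 131.0, 115.2]
tool_rot: [-180.0, 0.0, 0.9]
contact_force: [0.5, -0.2, -3.9]
gripper_width: 0.535
```

```bash
python3 - <<'E'
from h import *
go((*ch(-90),115,YAW))
E
```

```text
t 13.03 pos [489.3 131.  115.2] rot [-1.7998e+02  4.0000e-02  8.8000e-01] F [ 0.5 -0.2 -3.9] ch [-102.5  124.2] w 49.7
[-0.0194, 0.1233, 0.0002, 14.6823]
```

Emit:
step_arm(
  plan=[-0.005,0.032,0,5,0.04,-0.01,0.064,0,10,0.04,-0.015,0.095,0,14.7,0.04,-0.019,0.116,0,14.7,0.04,-0.0194,0.123,0.01,14.7,0.04,-0.0194,0.123,0.035,14.7,0.04,-0.0194,0.123,0.055,14.7,0.04,-0.0194,0.123,0.065,14.7,0.04],
)

```text
clock: 13.7
eef_pos: [471.6, 8.9, 48.2]
tool_rot: [180.0, 0.2, -13.6]
contact_force: [-0.1, 0.3, -3.1]
gripper_width: 0.538
```

Emit:
step_arm(
  plan=[0,0,0,0,0.04,0,0,0,0,0.04],
)

```text
clock: 13.87
eef_pos: [472.9, 9.1, 49.7]
tool_rot: [-180.0, 0.1, -13.6]
contact_force: [0.6, 0.5, -3.4]
gripper_width: 0.538
```

```bash
python3 - <<'E'
from h import *
from plant import eyes
go((*ch(-90),32,YAW))
d=eyes.read_camera("wrist"); cv2.imwrite("pics/w4.png",d["image"]);P=cloud(d)
c=ch(60); r=np.hypot(P[...,0]-c[0],P[...,1]-c[1])
for z0,z1 in((42,52),(30,41)): print(*rect(P,(P[...,2]>z0)&(P[...,2]<z1)&(r<70)))
print(ch(76))
E
```

```text
t 13.87 pos [472.9   9.1  49.7] rot [-1.800e+02  9.000e-02 -1.358e+01] F [ 0.6  0.5 -3.4] ch [-89.4   1.9] w 50.0
[-0.0006, 0.0019, 0.0177, 0.2177]
0 [0. 0.] [0. 0.] 0.0 med z nan
1948 [582.4 -19.9] [21.9 21.2] 76.9 med z 36.5
[633.00620527 -32.22854278]
  return _methods._mean(a, axis=axis, dtype=dtype,
  ret = ret.dtype.type(ret / rcount)
```

View pics/w4.png

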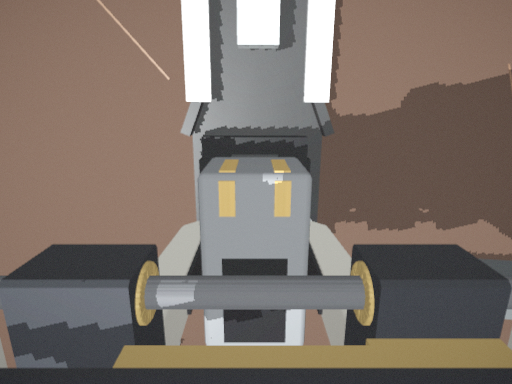

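The pack (columns 200–308) sits about 1.5 mm left of the lip centre (column 258), which agrees with the numbers. Correct and set down.

Emit:
step_arm(
  plan=[-0.0006,0.0017,0.004,0.2,0.04,-0.0006,0.0017,0.01,0.2,0.04,-0.0006,0.0017,0.015,0.2,0.04,-0.0006,0.0017,0.0175,0.2,0.04,-0.0006,0.0017,0.0185,0.2,0.04,-0.0006,0.0017,0.0185,0.2,0.04,-0.0006,0.0017,0.0185,0.2,0.04],
)

```text
clock: 14.5
eef_pos: [472.4, 7.3, 31.4]
tool_rot: [-180.0, 0.0, -13.8]
contact_force: [-0.3, -0.3, -2.9]
gripper_width: 0.539
```

Emit:
step_arm(
  plan=[0,0,0.0008,0,0.04,0.004,0,0.001,0,0.04,0.009,0,0.001,0,0.04,0.014,0,0.001,0,0.04,0.019,0,0.001,0,0.04,0.024,0,0.001,0,0.04,0.028,0,0.001,0,0.04,0.03,0,0.001,0,0.04],
)

```text
clock: 15.17
eef_pos: [502.5, -0.2, 30.4]
tool_rot: [-180.0, -0.1, -13.8]
contact_force: [1.1, -0.1, -3.1]
gripper_width: 0.536
```

```bash
python3 -c "
from h import *
go()"
```

```text
t 15.17 pos [ 5.025e+02 -2.000e-01  3.040e+01] rot [-1.7999e+02 -5.0000e-02 -1.3820e+01] F [ 1.1 -0.1 -3.1] ch [-58.4   0. ] w 49.8
```

Emit:
step_arm(
  plan=[0.003,0,0.0004,0,0.04,0.007,0,0.0006,0,0.04,0.011,0,0.0006,0,0.04,0.015,0,0.0006,0,0.04,0.019,0,0.0006,0,0.04,0.022,0,0.0006,0,0.04,0.024,0,0.0006,0,0.04,0.024,0,0.0006,0,0.04],
)

```text
clock: 15.83
eef_pos: [525.7, -5.8, 30.3]
tool_rot: [-180.0, -0.1, -13.8]
contact_force: [-2.7, -0.5, 4.3]
gripper_width: 0.54
```

```bash
python3 -c "
from h import *
go()"
```

```text
t 15.83 pos [525.7  -5.8  30.3] rot [-1.7998e+02 -6.0000e-02 -1.3810e+01] F [-2.7 -0.5  4.3] ch [-34.5   0.1] w 50.2
```

Emit:
step_arm(
  plan=[0.002,0,-0.0003,0,0.04,0.004,0,-0.0003,0,0.04,0.006,0,-0.0003,0,0.04,0.008,0,-0.0003,0,0.04,0.01,0,-0.0003,0,0.04,0.012,0,-0.0003,0,0.04,0.014,0,-0.0003,0,0.04,0.015,0,-0.0003,0,0.04],
)

```text
clock: 16.5
eef_pos: [535.5, -8.2, 30.5]
tool_rot: [180.0, 0.5, -13.8]
contact_force: [-9.6, 2.2, 13.8]
gripper_width: 0.538
```

```bash
python3 -c "
from h import *
go()"
```

```text
t 16.50 pos [535.5  -8.2  30.5] rot [179.97   0.49 -13.76] F [-9.6  2.2 13.8] ch [-24.4   0.1] w 50.0
```

Emit:
step_arm(
  plan=[0,0,-0.0005,0,0.04,0,0,-0.0005,0,0.04,0,0,-0.0005,0,0.04],
)

```text
clock: 16.75
eef_pos: [535.8, -8.3, 30.5]
tool_rot: [180.0, 0.4, -13.8]
contact_force: [-8.0, 1.5, 9.0]
gripper_width: 0.533
```

```bash
python3 -c "
from h import *
go()
from plant import readout
print(readout.state()['wrist_torque'])"
```

```text
t 16.75 pos [535.8  -8.3  30.5] rot [179.97   0.45 -13.76] F [-8.   1.5  9. ] ch [-24.1   0. ] w 49.6
[ 0.3444048   1.38449493 -0.02772491]
```

Emit:
step_arm(
  plan=[0.001,0,-0.0004,0,0.04,0.002,0,-0.0008,0,0.04,0.003,0,-0.0008,0,0.04,0.004,0,-0.0008,0,0.04,0.005,0,-0.0008,0,0.04,0.006,0,-0.0008,0,0.04],
)

```text
clock: 17.25
eef_pos: [540.4, -9.4, 30.7]
tool_rot: [180.0, 0.6, -13.7]
contact_force: [-8.5, 2.1, 7.8]
gripper_width: 0.536
```

```bash
python3 -c "
from h import *
go()
from plant import readout
print(readout.state()['wrist_torque'])"
```

```text
t 17.25 pos [540.4  -9.4  30.7] rot [179.95   0.62 -13.75] F [-8.5  2.1  7.8] ch [-19.4   0. ] w 49.8
[ 0.51057678  1.62288352 -0.0076419 ]
```

Emit:
step_arm(
  plan=[0.001,0,-0.0003,0,0.04,0.002,0,-0.0004,0,0.04,0.003,0,-0.0004,0,0.04,0.004,0,-0.0004,0,0.04,0.005,0,-0.0004,0,0.04,0.006,0,-0.0004,0,0.04,0.007,0,-0.0004,0,0.04],
)

```text
clock: 17.83
eef_pos: [548.1, -11.3, 30.6]
tool_rot: [180.0, 0.5, -13.8]
contact_force: [-6.2, 1.8, 1.7]
gripper_width: 0.535
```

```bash
python3 -c "
from h import *
go()"
```

```text
t 17.83 pos [548.1 -11.3  30.6] rot [179.95   0.51 -13.75] F [-6.2  1.8  1.7] ch [-11.4   0. ] w 49.8
```

Emit:
step_arm(
  plan=[0.001,0,0,0,0.04,0.002,0,0,0,0.04,0.003,0,0,0,0.04,0.003,0,0,0,0.04],
)

```text
clock: 18.17
eef_pos: [551.2, -12.1, 30.6]
tool_rot: [180.0, 0.5, -13.8]
contact_force: [-6.2, 1.8, 2.3]
gripper_width: 0.538
```

Emit:
step_arm(
  plan=[0.001,0,0,0,0.04,0.002,0,0,0,0.04,0.002,0,0,0,0.04],
)

```text
clock: 18.42
eef_pos: [553.0, -12.5, 30.6]
tool_rot: [180.0, 0.5, -13.8]
contact_force: [-5.7, 1.3, 3.0]
gripper_width: 0.532
```

```bash
python3 -c "
from h import *
go()"
```

```text
t 18.42 pos [553.  -12.5  30.6] rot [179.96   0.51 -13.75] F [-5.7  1.3  3. ] ch [-6.4  0.1] w 49.4
```

Emit:
step_arm(
  plan=[0.001,0,0,0,0.04,0.002,0,0,0,0.04,0.002,0,0,0,0.04],
)

```text
clock: 18.67
eef_pos: [554.8, -13.0, 30.6]
tool_rot: [180.0, 0.5, -13.8]
contact_force: [-6.5, 1.5, 2.9]
gripper_width: 0.539
```

Emit:
step_arm(
  plan=[0.001,0,0,0,0.04,0.002,0,0,0,0.04,0.002,0,0,0,0.04],
)

```text
clock: 18.92
eef_pos: [556.3, -13.4, 30.7]
tool_rot: [180.0, 0.6, -13.8]
contact_force: [-6.4, 1.5, 4.9]
gripper_width: 0.535
```

Emit:
step_arm(
  plan=[0.001,0,0,0,0.04,0.002,0,0,0,0.04,0.002,0,0,0,0.04],
)

```text
clock: 19.17
eef_pos: [556.4, -13.3, 30.8]
tool_rot: [179.9, 0.8, -13.8]
contact_force: [-8.7, 2.1, 8.6]
gripper_width: 0.537
```

Emit:
step_arm(
  plan=[0.001,0,0,0,0.04,0.002,0,0,0,0.04,0.002,0,0,0,0.04],
)

```text
clock: 19.42
eef_pos: [556.5, -13.4, 30.9]
tool_rot: [179.9, 1.0, -13.7]
contact_force: [-13.1, 2.9, 11.2]
gripper_width: 0.535
```

```bash
python3 - <<'E'
from h import *
from plant import eyes
P=cloud(eyes.read_camera("wrist")); c=ch(76); r=np.hypot(P[...,0]-c[0],P[...,1]-c[1])
z=P[r<10][:,2]; print(len(z),np.percentile(z,[10,50,90]))
go()
E
```

```text
1594 [45.91262776 46.83674369 47.73467528]
t 19.47 pos [556.5 -13.4  30.9] rot [179.93   1.02 -13.74] F [-12.6   3.5  11.4] ch [-2.8  0.1] w 49.8
```

Emit:
step_arm(
  plan=[-0.002,0,0,0,0.04,-0.004,0,0,0,0.04,-0.006,0,0,0,0.04,-0.007,0,0,0,0.04,-0.007,0,0,0,0.04],
)

```text
clock: 19.88
eef_pos: [555.4, -13.1, 30.6]
tool_rot: [180.0, 0.3, -13.8]
contact_force: [-5.5, 1.7, -2.6]
gripper_width: 0.536
```

```bash
python3 - <<'E'
from h import *
from plant import eyes
P=cloud(eyes.read_camera("wrist")); c=ch(76); r=np.hypot(P[...,0]-c[0],P[...,1]-c[1])
z=P[r<10][:,2]; print(len(z),np.percentile(z,[10,50,90]))
go()
E
```

```text
1582 [45.91590548 46.82537533 47.74751005]
t 19.93 pos [555.5 -13.1  30.6] rot [179.97   0.32 -13.77] F [-5.4  2.  -4.4] ch [-3.8  0.1] w 50.0
```

Catch is up (button at 46.8). Relax the push further and check that the catch holds.

Emit:
step_arm(
  plan=[-0.001,0,0.0003,0,0.04,-0.002,0,0.0003,0,0.04,-0.003,0,0.0003,0,0.04,-0.004,0,0.0003,0,0.04,-0.004,0,0.0003,0,0.04],
)

```text
clock: 20.35
eef_pos: [554.2, -13.0, 31.4]
tool_rot: [180.0, -0.0, -13.8]
contact_force: [-2.7, 0.3, -4.8]
gripper_width: 0.532
```

Emit:
step_arm(
  plan=[-0.001,0,0.0004,0,0.04,-0.002,0,0.0006,0,0.04,-0.002,0,0.0006,0,0.04,-0.002,0,0.0006,0,0.04],
)

```text
clock: 20.68
eef_pos: [554.1, -12.9, 31.3]
tool_rot: [-180.0, -0.3, -13.8]
contact_force: [1.5, -1.7, -6.7]
gripper_width: 0.538
```

The catch holds: 2 mm of back command gave no motion and the force reversed. Release and rise.

Emit:
step_arm(
  plan=[0.0007,0,0.0005,0,0.04,0.0007,0,0.0005,0,0.06,0.0007,0,0.0005,0,0.075,0.0007,0,0.0005,0,0.085,0.0007,0,0,0,0.09,0.0007,0,-0.02,0,0.09,0,0,-0.06,0,0.09,0,0,-0.1,0,0.09],
)

```text
clock: 21.35
eef_pos: [550.7, -12.2, 131.0]
tool_rot: [180.0, 0.2, -13.8]
contact_force: [0.4, -0.6, 0.5]
gripper_width: 0.953
```

Emit:
step_arm(
  plan=[-0.02,0,-0.02,0,0.09,-0.06,0,-0.02,0,0.09,-0.09,0,-0.02,0,0.09,-0.1,0,-0.02,0,0.09,-0.1,0,-0.02,0,0.09,-0.1,0,-0.02,0,0.09],
)

```text
clock: 21.85
eef_pos: [456.0, 11.6, 151.4]
tool_rot: [-180.0, -0.1, -13.8]
contact_force: [0.5, 0.4, 0.1]
gripper_width: 0.967
```

```bash
python3 - <<'E'
from h import *
from plant import eyes
go()
d=eyes.read_camera("wrist"); cv2.imwrite("pics/w5.png",d["image"]);P=cloud(d)
c=ch(76); r=np.hypot(P[...,0]-c[0],P[...,1]-c[1]); print("button",np.median(P[r<8][:,2]))
c=ch(0); r=np.hypot(P[...,0]-c[0],P[...,1]-c[1])
m=(P[...,2]>60)&(P[...,2]<75)&(r<75); R=rect(P,m); print(*R,"ch",inch(R[1])+[5,0])
d=eyes.read_camera("top");P=cloud(d)
print("charged",*rect(P,win(P,500,640,260,420,50,75)))
E
```

```text
t 21.85 pos [456.   11.6 151.4] rot [-1.7996e+02 -1.4000e-01 -1.3780e+01] F [0.5 0.4 0.1] ch [-106.3    0.3] w 90.0
button nan
8340 [553.2 -13.4] [50.2 90.5] 76.2 med z 67.1 ch [-0.9937791  -0.75140675]
charged 771 [ 493.6 -285.2] [50.7 89.9] 76.0 med z 58.7
  return _methods._mean(a, axis=axis, dtype=dtype,
  ret = ret.dtype.type(ret / rcount)
```

View pics/w5.png

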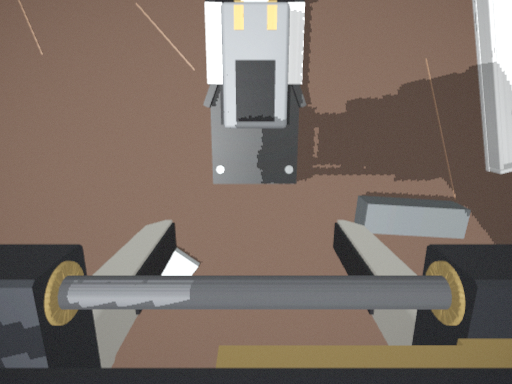

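The flat pack is in the rail with its contacts at (238–272,15). Its middle is about x −1, y −0.8 mm, so it did not spring back, and the gripper is clear.

```bash
python3 -c "
from plant import arm
print(arm.hand_in())"
```

```text
the job is handed in; nothing more can be done
None
```

I pressed the catch and the charged pack sprang back. I slid it out and set it flat in the tray. I then pushed the flat pack onto the rail, contacts first, until it stopped and the catch held it. The job is handed in at about 22 s.

**Charged pack:** the last check put it about 2 mm from the tray centre, flat, with its top at about z 60.

**Flat pack:** its middle is at about x −1, y −0.8 mm in the charger's frame, square to the rail. It did not move back when pulled lightly or after I let go.

**Catch:** the button read 46.8 mm, fully up, just before release. The final camera view did not reach the button, so the catch was not measured again after letting go.

**Forces:** the highest force I read while pushing was about 17 N in all, 13 N of it along the rail. Forces were only read at the end of each move.

**Disagreements:** the top and wrist cameras differed by 2 to 3 mm on the charger's position. I used the wrist camera, which matched where the gripper closed on the charged pack. I did not re-measure the bystanders, but felt no contact with any.

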